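# Vent the proving box

### The arm

A 6-joint arm with a two-finger parallel gripper is mounted at the origin on the work surface. World frame = base frame: x ahead of the robot, y to its left, z up, the work surface at z = 0. Lengths are in m, angles in rad, forces in N, time in s.
With the tool pointing down it reaches from about 0.425 to 0.95 m from the base axis. Payload 3.5 kg.
Tool frame: the origin (TCP) lies between the finger pads; the fingertips stand 22 mm ahead of it and the grasp point (between the pads) lies 3 mm ahead of it (ctrl.nose_length is the z of the fingertips in the tool frame, in m); z points along the fingers, y is the line along which they close (so a half turn about z gives the same grasp; the last joint's range is limited). The gripper opens to 85 mm and grips with 20 to 120 N. Pads are 22 mm wide; open, the fingers measure 114 mm over their backs; the gripper's body (76 mm by 85 mm) begins 54 mm behind the grasp point. The pads swing forward as they close: fully open they stand 13 mm farther back than shut.
Start: joints at [-1.404, 0.286, 1.577, -0, 1.279, -0.15], TCP at [0.21, -0.641, 0.253] pointing down, gripper open.
Joint ranges: [-2.77, 2.77], [-0.9, 2.22], [0.21, 2.48], [-1.53, 4.67], [0.24, 2.81], [-2.84, 2.84]. Speed limits (rad/s): [2.79, 2.79, 3.14, 3.14, 3.14, 3.14].

### API

Orientations are given as a unit quaternion [x, y, z, w].
In Python, from plant import ctrl gives the robot as it stands. The module is installed in compiled form; this text tells all that it offers.
- The arm moves only by the tool send_rows, never from a script. Its argument "rows" is text: rows parted by semicolons, each of 7 numbers parted by spaces: the turn, a rotation vector about the tool's x, y, z in shares of pi/2 rad (1.0 is pi/2 rad), then the shift along the tool's x, y, z in a scale on which 1.0 is 50 cm, then the opening, from -1 (shut) to 1 (fully open). A call has 1 to 8 rows; each row is the pose to reach, as a shift and turn from the pose commanded when the call began, along the tool's axes at that moment; what a row does not reach only later rows make up. A row lasts 1/8 s, in which the tool goes at most 62.5 mm and 10.7 degrees, less where a joint would pass 70% of its speed; a pose out of reach is approached as far as the arm can. A shift or turn number past 1, either way, is cut back to 1. A call with a gripper value outside its range is refused whole. The fingers move at their own pace and stop on an object; "grip_force" is the grip in N (left out, the last holds). Time passes only in rows, so rows that repeat a pose let the fingers close. It gives the time, the measured TCP pose, the force, the opening and the grip force at its end, in the units of the state.
- ctrl.get_state(): the state, without advancing time (a new reading comes with each control period).
- ctrl.read_camera(name): name is "scene" or "top"; returns a dict with "color" (420x560x3 uint8, red, green, blue), "fx", "fy", "cx", "cy" (pixels), "extrinsics" (4x4, takes a point from world to camera coordinates). Camera axes: x right, y down, z forward; pixel columns grow to the right and rows downward; lengths in m; the calibration is good to about 2 mm. A picture is of the moment at which its call begins. There is no depth.
- ctrl.sign_off(): hands the job in; it is judged then, once.
Trained networks look in a picture, given as the dict that the camera call returned (one of the last four; its "shot" number tells which), for a name from the list of things; names that differ only in an ending like _2 or _b are one class to them, and where a whole thing is asked for, a point or a joint stands for the part that bears it (a point fixed in the world has none). Each returns a list of dicts, best first, with "p" (0 to 1); they miss things now and then, are a little off and sometimes report something else, mostly with a low value. They report only what shows in the picture. A call takes as long as a camera call. They do not tell look-alikes from the thing itself.
- ctrl.look_for(picture, target): "position" ([x, y, z] in m, in the coordinates of the camera as it stood for that picture, good to about 4 mm: the middle of the surface that is visible of it).
The state is a dict: "time": time; "qpos": joint angles; "dq": joint speeds; "joint_efforts": joint torques, N m; "eef_pos": TCP position; "tcp_rot": TCP orientation; "contact_force": force on the tool from outside, world axes, zero at the start; "wrist_torque": the same for the moment, N m; "opening": opening from 0.0 (shut) to 1.0 (fully open); "finger_force": force on a finger pad.
Only numpy, scipy, OpenCV 4.12 (cv2) and the standard library are available. Lean on these libraries where they do the work, as an engineer would, in place of code of your own. Each camera call takes 0.05 s, during which the arm holds its last target. There are 200 camera calls.

### The job

Move the orange tag ring from the red-footed post over to the green-footed post, fully down on its foot, so that everyone can see the proving box is being vented. Only then grip the black bar handle of the box's spring-loaded lid, lift the lid until its edge lies in line with the red pointer beside it, and finish while still gripping the handle and holding the lid there (it snaps shut if let go). Do not push the pointer, and leave the loaf tins and all the other kitchen things where they are.

Things in the scene. Friction and masses are not known exactly. Their poses are not given: they have to be found in the camera images.
- tag_ring: Orange plastic tag ring, lying flat: 52 mm outside, 28 mm hole, 18 mm high, about 40 g. Origin at the centre of its underside, z up along its axis. It starts threaded on the red-footed post, resting on the foot.
- red_post: Fixed status post with a red round foot (64 mm across, 8 mm thick) and an upright steel pin 12 mm thick whose pointed tip is 58 mm above the table. Origin at the centre of the foot's underside, on the table.
- green_post: The same kind of fixed post with a green foot (64 mm across, 8 mm thick, 12 mm pin, tip 58 mm above the table). Origin at the centre of the foot's underside. The ring belongs here: its underside then lies 8 mm above this origin.
- chest: Fixed stainless proving box, 240 mm deep (x), 280 mm wide (y), 120 mm high, standing on the table. Origin at the centre of its underside; its -x side faces roughly to the robot. The lid is hinged along its far (+x) rim.
- lid_hinge (a point): Origin of the lid, a white plate 246 x 280 x 12 mm with a blue stripe along its left (+y) edge: middle of the hinge axis, mid-thickness, 126 mm above the table, 120 mm along the box's +x from its centre. Axes turn with the lid: it reaches from here along its own -x; y runs along the hinge, z out of its upper face.
- lid_handle (a point): Middle of the black bar handle on the lid: 14 mm thick, 90 mm long along y, legs 41 mm either side. In the lid's axes 215 mm along -x and 45 mm along z from the hinge; 32 mm clear under it. Pinch from above, one finger before and one behind it; it rolls between upright fingers as the lid turns. Spring and weight pull back about 5 N at the handle when shut, 8 N at 0.7 rad.
- lid (a joint): Opening angle of the lid, rad: 0 shut, grows as its front edge rises, stop at 1.2. Sprung shut: it closes at once if let go.
- mark_tip (a point): Round tip (18 mm ball) of the red pointer, a thin 200 mm rod beside the lid's left (+y) edge, its middle 18 mm outside the box side, pivoted on the lid's hinge axis and standing at the wanted lid angle. The tip is 200 mm from the axis along the pointer's own -x. Its x axis is parallel to the lid's x axis when the lid is at the marked angle.
- mark (a joint): Angle of the red pointer above the level of the shut lid, rad, 0.35 to 0.7 (20 to 40 degrees): the lid angle wanted. Stiff to turn, do not touch it.
- loaf_tin_a: Dark steel loaf tin with a seeded loaf, 250 x 125 x 80 mm, bystander. Origin under its centre.
- loaf_tin_b: Second loaf tin with a seeded loaf, 250 x 125 x 80 mm, bystander. Origin under its centre.
- seed_jar: Amber jar with steel cap, 68 mm across, 110 mm high, bystander. Origin under its centre.
- bowl: Small steel bowl, 130 mm across, 60 mm high, bystander. Origin under its centre.
- pastry_brush: Pastry brush 200 mm long lying flat, bystander. Origin under its middle, x along it.
- blue_ring: Blue ring like the orange one (52 mm across, 18 mm high), not used, bystander. Origin at the centre of its underside.
- scraper: Steel dough scraper with white grip, 85 x 120 x 20 mm, lying flat, bystander. Origin under its middle.
Mind the look-alikes: they are no part of the job. There is more than one size of the tag_ring; the one meant has the size given above. Leave any purple look-alike of the green_post alone.

How it is judged:
On the way, in this order (a step that is already met when the one before it is completed fails the run):
1. the orange ring is let go fully down on the green-footed post, the lid still shut (horizontal distance between tag_ring and green_post below 0.012 m and z of tag_ring in the frame of green_post between 0.003 and 0.014 m and angle between tag_ring's own z axis and vertical below 0.12 rad and linear speed of tag_ring below 0.03 m/s and contact force between the fingers and tag_ring below 0.2 N and value of joint lid below 0.06 rad), for 0.3 s.
2. the fingers hold the lid still in line with the red pointer (angle between the x axis of lid_hinge and the x axis of mark_tip, either way round below 0.07 rad and velocity of joint lid between -0.05 and 0.05 rad/s and contact force between the fingers and lid above 2 N), for 0.5 s.
At the end, for the whole second after the job is handed in: The fingers hold the lid (over 2 N of contact, nothing else propping it) at rest within 0.07 rad (4 degrees) of the red pointer's angle; the orange ring lies free and flat on the green foot around its pin (centre within 12 mm, underside no more than 6 mm above the foot) (all of step 2 and horizontal distance between tag_ring and green_post below 0.012 m and z of tag_ring in the frame of green_post between 0.003 and 0.014 m and angle between tag_ring's own z axis and vertical below 0.12 rad and linear speed of tag_ring below 0.03 m/s and contact force between the fingers and tag_ring below 0.2 N and contact force between lid and tag_ring below 0.3 N and contact force between lid and loaf_tin_a below 0.3 N and contact force between lid and loaf_tin_b below 0.3 N and contact force between lid and seed_jar below 0.3 N and contact force between lid and bowl below 0.3 N and contact force between lid and pastry_brush below 0.3 N and contact force between lid and blue_ring below 0.3 N and contact force between lid and scraper below 0.3 N); the arm keeps its last pose, push and grip.
It fails at once if the lid is lifted before the orange ring is around the green-footed post (value of joint lid above 0.1 rad and horizontal distance between tag_ring and green_post above 0.02 m).
It fails at once if the red pointer is pushed (its tip moves over 10 mm) (distance of mark_tip from where it was at the start of the episode above 0.01 m).
It fails at once if a bystander is moved more than 25 mm (distance of any of loaf_tin_a, loaf_tin_b, seed_jar, bowl, pastry_brush, blue_ring, scraper from where it was at the start of the episode above 0.025 m).
It also fails if it takes over 67 s, if anything falls off the work surface, if the arm or the gripper's body presses on something with over 40 N, if the wrist force passes 120 N, or if a joint passes its speed limit or range.

## Working session

There is one attempt and no reset: what is moved stays moved. The work goes in short steps, Python scripts to look and compute and a tool call to move; the robot and the scene stay as the last step left them, time stands still between calls to the robot, and variables do not carry over. Pictures are saved under pics/ and viewed, at most 10 in all, crops included, and the job is handed in when it is done.

Besides the shell and the picture viewer there is one more tool, called after "Emit:" in YAML: its name, and indented under it one key for each argument. send_rows: Moves the arm, as the interface text tells. Its arguments: {"type":"object","properties":{"rows":{"type":"string"},"grip_force":{"type":"number"}},"required":["rows"]}

```bash
mkdir -p pics
cat > h.py <<'E'
import numpy as np, cv2
from plant import ctrl
def w(P,p):
    E=np.array(P["extrinsics"]); return np.linalg.inv(E)@np.r_[p,1]
def px(P,X):
    E=np.array(P["extrinsics"]); c=E@np.r_[X,1]; return np.array([P["fx"]*c[0]/c[2]+P["cx"],P["fy"]*c[1]/c[2]+P["cy"]])
def ray(P,u,v,z):
    E=np.array(P["extrinsics"]); R=E[:3,:3]; o=-R.T@E[:3,3]; d=R.T@np.array([(u-P["cx"])/P["fx"],(v-P["cy"])/P["fy"],1]); return o+d*(z-o[2])/d[2]
def save(P,n): cv2.imwrite(f"pics/{n}.png",P["color"][:,:,::-1])
E
python3 - <<'E'
from h import *
np.set_printoptions(precision=4,suppress=True)
for n in("scene","top"):
    P=ctrl.read_camera(n); save(P,n+"0")
    print(n,P["fx"],np.linalg.inv(np.array(P["extrinsics"]))[:3,3])
    for t in("tag_ring","red_post","green_post","chest","lid_hinge","lid_handle","mark_tip","blue_ring"):
        for d in ctrl.look_for(P,t)[:4]:
            X=w(P,d["position"])[:3]; print(t,round(d["p"],2),X,px(P,X).round())
print(ctrl.get_state())
E
```

```text
scene 380.07562374659864 [ 1.2142 -0.2067  0.764 ]
tag_ring 0.7 [ 0.4382 -0.4654  0.0239] [ 96. 261.]
tag_ring 0.69 [ 0.5482 -0.2353  0.0268] [191. 271.]
red_post 0.76 [ 0.5495 -0.236   0.0082] [192. 276.]
red_post 0.43 [0.5569 0.0135 0.129 ] [286. 223.]
green_post 0.62 [ 0.4573 -0.3233  0.0099] [154. 258.]
green_post 0.59 [ 0.5399 -0.392   0.008 ] [128. 288.]
green_post 0.59 [ 0.5527 -0.2363  0.0051] [192. 278.]
green_post 0.31 [0.6067 0.0176 0.1335] [294. 235.]
chest 0.77 [0.607  0.0172 0.1311] [294. 235.]
lid_hinge 0.9 [0.5563 0.0174 0.1248] [288. 224.]
lid_handle 0.71 [0.5638 0.0195 0.1297] [289. 224.]
mark_tip 0.82 [0.5741 0.1891 0.1834] [356. 196.]
blue_ring 0.67 [ 0.3674 -0.1897  0.0203] [199. 223.]
top 412.95812371730943 [0.3108 0.0176 1.2191]
tag_ring 0.62 [ 0.538  -0.2374  0.0221] [354. 203.]
tag_ring 0.6 [ 0.4276 -0.4595  0.0248] [431. 239.]
red_post 0.73 [ 0.5345 -0.2314  0.0083] [351. 205.]
green_post 0.87 [ 0.5349 -0.3936  0.0099] [405. 205.]
green_post 0.82 [ 0.4514 -0.3205  0.0045] [382. 233.]
green_post 0.49 [ 0.3649 -0.1896  0.0161] [340. 263.]
chest 0.9 [0.5374 0.0
[... 325 characters left out ...]
mark_tip 0.47 [0.5535 0.1871 0.2043] [200. 186.]
blue_ring 0.58 [ 0.3674 -0.1903  0.0161] [340. 262.]
blue_ring 0.35 [ 0.3012 -0.3378  0.0075] [391. 284.]
blue_ring 0.25 [0.5339 0.0263 0.1327] [265. 198.]
{'time': 0.9, 'qpos': array([-1.404 ,  0.2863,  1.5767,  0.    ,  1.2786, -0.15  ]), 'dq': array([ 0.0008, -0.001 , -0.0001, -0.0001, -0.0014, -0.0003]), 'joint_efforts': array([ -0.0003, -40.596 , -29.2945,  -0.0002,   0.0004,  -0.    ]), 'eef_pos': array([ 0.2103, -0.6414,  0.2533]), 'tcp_rot': array([0.9875, 0.1578, 0.    , 0.    ]), 'contact_force': array([ 0.0714, -0.1751,  0.0819]), 'wrist_torque': array([ 0.004 , -0.0355, -0.0047]), 'finger_force': 0.0, 'opening': 1.0010719941718855}
```

```bash
python3 -c "
import cv2,numpy as np
a=cv2.imread('pics/top0.png');b=cv2.imread('pics/scene0.png')
cv2.imwrite('pics/t1.png',cv2.resize(a[110:310,130:450],None,fx=2.5,fy=2.5,interpolation=2))
cv2.imwrite('pics/s1.png',cv2.resize(b[150:340,60:380],None,fx=2.5,fy=2.5,interpolation=2))"
```

```text
(no output)
```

View pics/t1.png

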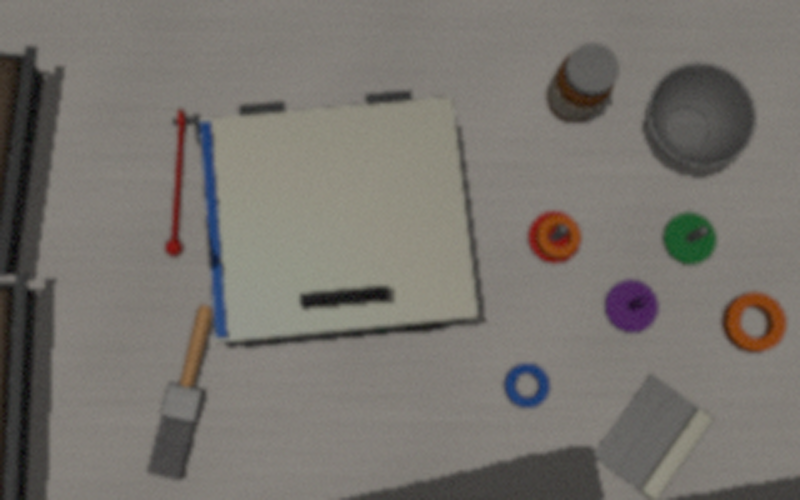

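View pics/s1.png

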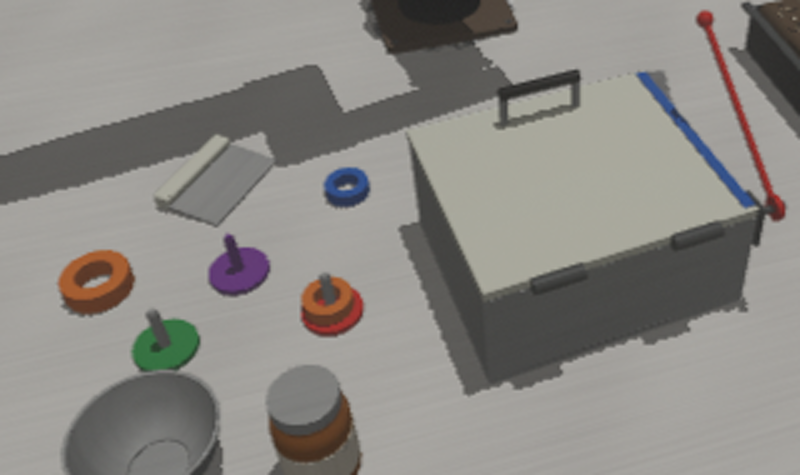

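The top crop shows the small orange ring on the red foot at (555,237), green post at (690,238), purple decoy at (631,306), the larger decoy ring at (755,322), the handle at (346,297) and the pointer ball at (174,247). The scene crop shows the same layout, with the pointer ball at (705,18) and its pivot at (772,208).

```bash
cat > m.py <<'E'
from h import *
np.set_printoptions(precision=4,suppress=True)
from scipy.optimize import least_squares
P={n:ctrl.read_camera(n) for n in("scene","top")}
H={n:cv2.cvtColor(P[n]["color"],cv2.COLOR_RGB2HSV) for n in P}
def blob(n,lo,hi,near,r,s=110,v=50):
    m=cv2.inRange(H[n],(lo,s,v),(hi,255,255)); c=np.zeros_like(m); cv2.circle(c,tuple(int(round(a)) for a in near),r,255,-1); m&=c
    ys,xs=np.nonzero(m); 
    (cx,cy),ax,an=cv2.minAreaRect(np.c_[xs,ys].astype(np.float32))
    k=cv2.moments(cv2.convexHull(np.c_[xs,ys].astype(np.int32))) 
    return np.array([k["m10"],k["m01"]])/k["m00"],len(xs)
def show(name,lo,hi,X,r,z,**k):
    for n in P:
        c,N=blob(n,lo,hi,px(P[n],X),r,**k); print(name,n,c.round(1),N,ray(P[n],*c,z))
E
cat > a.py <<'E'
from m import *
show("green",45,85,[.537,-.393,.008],18,.008)
show("ring",6,20,[.54,-.236,.02],14,.017)
show("red+ring",0,20,[.54,-.236,.008],18,.008)
def tri(us):
    f=lambda X:np.concatenate([px(P[n],X)-us[n] for n in us]); r=least_squares(f,[.5,.1,.2]); return r.x,np.abs(r.fun).max()
# pointer ball: reddest blob near found
us={n:blob(n,0,8,px(P[n],[.56,.188,.2]),7)[0] for n in P}
for n in P:
    c=us[n]; us[n]=blob(n,0,8,c,6)[0]
print("tip",us,tri(us))
# lid: white plate fit in top
c=P["top"]["color"].astype(int); hs=H["top"]
pts=cv2.inRange(hs,(0,0,0),(179,255,255))*0
m=cv2.inRange(hs,(15,20,120),(45,80,255)); 
nn,l,st,ce=cv2.connectedComponentsWithStats(m); i=1+np.argmax(st[1:,4]); print("lid",st[i])
cnt=cv2.findContours((l==i).astype(np.uint8),0,1)[0][0]; R=cv2.minAreaRect(cnt); B=cv2.boxPoints(R)
print(B); print(np.array([ray(P["top"],*b,.132) for b in B]))
for n,X in(("top",[.44,.02,.178]),("scene",[.44,.02,.178])):
    u=px(P[n],X); k=cv2.inRange(H[n],(0,0,0),(179,255,60)); print(n,u)
    g=np.zeros_like(k); cv2.circle(g,tuple(int(a) for a in u),26,255,-1); ys,xs=np.nonzero(k&g); R=cv2.minAreaRect(np.c_[xs,ys].astype(np.float32)); b=cv2.boxPoints(R); print("dark",len(xs),b.round(1).tolist(),"\n",np.array([ray(P[n],*q,.178) for q in b]))
cv2.imwrite("pics/lidmask.png",m)
E
python3 a.py
```

```text
green scene [125.8 287.7] 317 [ 0.536  -0.3971  0.008 ]
green top [405.4 205. ] 252 [ 0.534  -0.3958  0.008 ]
ring scene [190.6 270. ] 255 [ 0.5358 -0.2362  0.017 ]
ring top [352.7 204.4] 211 [ 0.5361 -0.2346  0.017 ]
red+ring scene [192.  272.1] 395 [ 0.5358 -0.2339  0.008 ]
red+ring top [351.4 204.5] 301 [ 0.5374 -0.2327  0.008 ]
tip {'scene': array([352.7398, 186.7561]), 'top': array([200.8039, 183.4118])} (array([0.5591, 0.1848, 0.2025]), np.float64(0.4344069541190265))
lid [ 215  129  106  115 8185]
[[211.7236 137.5977]
 [317.7618 127.4989]
 [328.036  235.3775]
 [221.9978 245.4764]]
[[ 0.7059  0.1698  0.132 ]
 [ 0.7331 -0.1235  0.132 ]
 [ 0.4317 -0.1408  0.132 ]
 [ 0.4089  0.1393  0.132 ]]
top [267.2884 230.9365]
dark 206 [[244.39999389648438, 228.5], [288.3999938964844, 224.3000030517578], [290.1000061035156, 241.60000610351562], [246.10000610351562, 245.8000030517578]] 
 [[ 0.447   0.0778  0.178 ]
 [ 0.4563 -0.0339  0.178 ]
 [ 0.4121 -0.0372  0.178 ]
 [ 0.4031  0.0738  0.178 ]]
scene [274.5872 179.6686]
dark 155 [[252.6999969482422, 162.8000030517578], [284.70001220703125, 154.8000030517578], [291.6000061035156, 182.39999389648438], [259.6000061035156, 190.39999389648438]] 
 [[ 0.3458 -0.0147  0.178 ]
 [ 0.3341  0.0823  0.178 ]
 [ 0.4648  0.0585  0.178 ]
 [ 0.4721 -0.0293  0.178 ]]
```

```bash
cat > b.py <<'E'
from m import *
def tri(us):
    f=lambda X:np.concatenate([px(P[n],X)-us[n] for n in us]); r=least_squares(f,[.5,.1,.2]); return r.x,np.abs(r.fun).max()
us={"scene":np.array([342,157.]),"top":np.array([199.6,208.8])}
us={n:blob(n,0,8,us[n],5)[0] for n in P}; print(us,"tip",tri(us)); tip=tri(us)[0]
pv={"scene":np.array([369.,233.]),"top":np.array([203,156.])}
print("pivot",tri(pv)); p=tri(pv)[0]
v=tip-p; print("ang",np.arctan2(v[2],np.hypot(*v[:2])),"len",np.linalg.norm(v), "asin from z .126", np.arcsin((tip[2]-.126)/.2), "yaw",np.arctan2(-v[1],-v[0]))
hd={"scene":np.array([275.8,183.4]),"top":np.array([268.4,228.8])}; print("handle",tri(hd))
for a,b in (((260,187.2),(250.4,229.9)),((291.6,179.6),(286.8,227.4))): pass
print("ends scene",ray(P["scene"],260,187.2,.171),ray(P["scene"],291.6,179.6,.171))
print("ends top",ray(P["top"],250.4,230,.178),ray(P["top"],286.8,227.5,.178))
# lid outline (incl. stripe) corners in top crop px
for u,v in((201,123),(453,97),(482,319),(222,337)): print("lidc",ray(P["top"],130+u/2.5,110+v/2.5,.132))
for u,v in((408,133),(640,72),(757,206),(487,296)): print("lids",ray(P["scene"],60+u/2.5,150+v/2.5,.132))
q=ctrl.get_state(); print(q["time"])
E
python3 b.py
```

```text
{'scene': array([341.8133, 157.6933]), 'top': array([199.0545, 207.8424])} tip (array([0.4895, 0.1819, 0.2438]), np.float64(0.10696895508186799))
pivot (array([0.6535, 0.1917, 0.1304]), np.float64(0.4840041477974637))
ang 0.6043665644178108 len 0.19962521275006928 asin from z .126 0.629734296548749 yaw 0.059809398143583346
handle (array([0.4469, 0.019 , 0.1708]), np.float64(0.7779928410762409))
ends scene [ 0.4507 -0.0227  0.171 ] [0.4443 0.0656 0.171 ]
ends top [0.443  0.0627 0.178 ] [ 0.4481 -0.0297  0.178 ]
lidc [0.6443 0.1726 0.132 ]
lidc [ 0.6715 -0.1033  0.132 ]
lidc [ 0.4259 -0.1267  0.132 ]
lidc [0.4108 0.1477 0.132 ]
lids [ 0.4377 -0.1203  0.132 ]
lids [0.4112 0.1503 0.132 ]
lids [0.6484 0.1764 0.132 ]
lids [ 0.6784 -0.0981  0.132 ]
1.1
```

Units first: shifts go in shares of 50 cm and turns go in shares of pi/2 rad. So 436 mm is 0.872, 382 mm is 0.764.

Emit:
send_rows:
  rows: "0 0 0 0.11 -0.072 0 1;0 0 0 0.22 -0.144 0 1;0 0 0 0.328 -0.214 0 1;0 0 0 0.436 -0.284 0 1;0 0 0 0.546 -0.356 0.02 1;0 0 0 0.654 -0.428 0.08 1;0 0 0 0.764 -0.498 0.16 1;0 0 0 0.872 -0.57 0.22 1"

```text
time: 2.1
eef_pos: [0.5116, -0.265, 0.1629]
tcp_rot: [0.987, 0.158, 0.0, 0.0]
contact_force: [0.2, -1.4, -0.8]
opening: 1.004
finger_force: 0.0
```

Emit:
send_rows:
  rows: "0 0 0 0 0 0 1;0 0 0 0 0 0 1"

```text
time: 2.35
eef_pos: [0.5109, -0.2667, 0.1638]
tcp_rot: [0.987, 0.158, 0.0, 0.0]
contact_force: [-0.0, -0.5, -0.9]
opening: 0.996
finger_force: 0.0
```

```bash
cat > g.py <<'E'
from h import *
import sys
from scipy.spatial.transform import Rotation as R
np.set_printoptions(precision=4,suppress=True)
s=ctrl.get_state(); r=R.from_quat(s["tcp_rot"]); t=np.array([float(a) for a in sys.argv[1:4]])
print("shift mm",r.inv().apply(t-s["eef_pos"])*1000)
if len(sys.argv)>4:
    y=float(sys.argv[4]); T=R.from_matrix(np.array([[np.cos(y),np.sin(y),0],[np.sin(y),-np.cos(y),0],[0,0,-1]])); print("turn",np.degrees((r.inv()*T).as_rotvec()))
E
python3 g.py .536 -.235 .033 0.317
```

```text
shift mm [ 33.7836 -22.4108 130.7826]
turn [ 0.0518 -0.0016  0.0313]
```

In the tool's units: 130 mm is 0.26, 115 mm is 0.23.

Emit:
send_rows:
  rows: "0 0 0 0.036 -0.024 0.06 1;0 0 0 0.068 -0.044 0.12 1;0 0 0 0.068 -0.044 0.18 1;0 0 0 0.068 -0.044 0.23 1;0 0 0 0.068 -0.044 0.26 1;0 0 0 0.068 -0.044 0.26 1;0 0 0 0.068 -0.044 0.26 1"

```text
time: 3.22
eef_pos: [0.5368, -0.2361, 0.0348]
tcp_rot: [0.988, 0.157, 0.001, 0.001]
contact_force: [0.4, -0.8, -0.2]
opening: 0.998
finger_force: 0.0
```

Emit:
send_rows:
  rows: "0 0 0 0 0 0 0;0 0 0 0 0 0 -0.2;0 0 0 0 0 0 -0.2;0 0 0 0 0 0 -0.2;0 0 0 0 0 0 -0.2;0 0 0 0 0 0 -0.2"
  grip_force: 25

```text
time: 3.98
eef_pos: [0.5366, -0.2352, 0.0347]
tcp_rot: [0.987, 0.158, 0.0, 0.0]
contact_force: [-1.3, 1.3, 5.9]
opening: 0.601
finger_force: 25.7
```

In the tool's units: -75 mm is -0.15, -60 mm is -0.12.

Emit:
send_rows:
  rows: "0 0 0 0 0 -0.04 -0.2;0 0 0 0 0 -0.08 -0.2;0 0 0 0 0 -0.12 -0.2;0 0 0 0 0 -0.15 -0.2;0 0 0 0 0 -0.15 -0.2;0 0 0 0 0 -0.15 -0.2"

```text
time: 4.72
eef_pos: [0.5357, -0.2347, 0.1079]
tcp_rot: [0.987, 0.158, -0.0, -0.0]
contact_force: [-0.2, -0.0, -0.4]
opening: 0.6
finger_force: 26.3
```

```bash
python3 g.py .535 -.396 .11 0.317
python3 - <<'E'
from m import *
save(P["scene"],"lift")
for n in P:
    m=cv2.inRange(H[n],(6,110,50),(20,255,255)); u=px(P[n],[.536,-.236,.1]); c=np.zeros_like(m);cv2.circle(c,tuple(int(a) for a in u),16,255,-1); ys,xs=np.nonzero(m&c); print(n,u,len(xs),xs.mean(),ys.mean(),ray(P[n],xs.mean(),ys.mean(),.094))
a=cv2.imread("pics/lift.png"); cv2.imwrite("pics/lift1.png",cv2.resize(a[130:330,60:300],None,fx=2.5,fy=2.5))
E
```

```text
shift mm [-50.9008 153.0761  -2.1946]
turn [-0.0454  0.0349 -0.0104]
scene [185.1567 247.4728] 302 186.39403973509934 249.72185430463577 [ 0.5384 -0.2343  0.094 ]
top [359.1324 198.8259] 0 nan nan [nan nan nan]<stdin>:4: RuntimeWarning: Mean of empty slice.
  ret = ret.dtype.type(ret / rcount)
```

View pics/lift1.png

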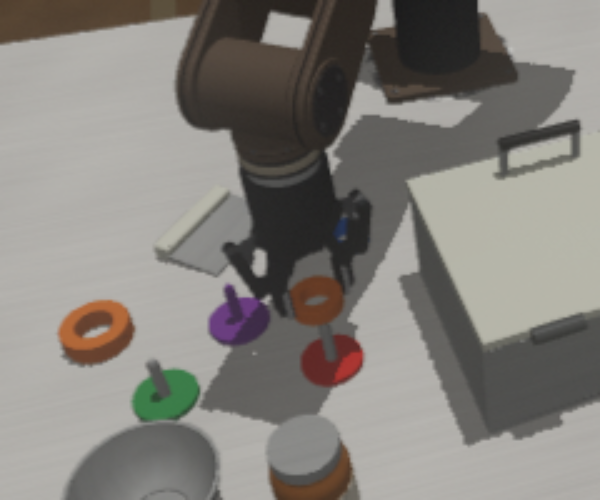

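The ring, at (315,300) in the crop, is held clear above the red pin. The green post is at (165,392). I'll carry the ring over to it.

Emit:
send_rows:
  rows: "0 0 0 -0.026 0.076 0 -0.2;0 0 0 -0.052 0.154 0 -0.2;0 0 0 -0.076 0.23 0 -0.2;0 0 0 -0.102 0.306 0 -0.2;0 0 0 -0.102 0.306 0 -0.2;0 0 0 -0.102 0.306 0 -0.2;0 0 0 -0.102 0.306 0 -0.2"

```text
time: 5.7
eef_pos: [0.5352, -0.3947, 0.1077]
tcp_rot: [0.987, 0.158, -0.0, -0.001]
contact_force: [-0.1, 0.5, -0.5]
opening: 0.597
finger_force: 26.3
```

```bash
python3 g.py .535 -.396 .036 0.317
```

```text
shift mm [-0.5798  1.2627 71.7454]
turn [-0.0867  0.0313  0.0599]
```

In the tool's units: 73 mm is 0.146, 68 mm is 0.136.

Emit:
send_rows:
  rows: "0 0 0 0 0.002 0.03 -0.2;0 0 0 0 0.002 0.06 -0.2;0 0 0 0 0.002 0.09 -0.2;0 0 0 0 0.002 0.116 -0.2;0 0 0 0 0.002 0.136 -0.2;0 0 0 0 0.002 0.146 -0.2;0 0 0 0 0.002 0.146 -0.2;0 0 0 0 0.002 0.146 -0.2"

```text
time: 6.7
eef_pos: [0.5359, -0.3975, 0.0358]
tcp_rot: [0.987, 0.158, 0.0, 0.0]
contact_force: [-0.5, 0.4, 0.1]
opening: 0.594
finger_force: 26.3
```

In the tool's units: -140 mm is -0.28, -90 mm is -0.18.

Emit:
send_rows:
  rows: "0 0 0 0 0 0 1;0 0 0 0 0 0 1;0 0 0 0 0 0 1;0 0 0 0 0 0 1;0 0 0 0 0 -0.04 1;0 0 0 0 0 -0.1 1;0 0 0 0 0 -0.18 1;0 0 0 0 0 -0.28 1"

```text
time: 7.7
eef_pos: [0.5353, -0.3969, 0.1772]
tcp_rot: [0.987, 0.158, -0.0, -0.0]
contact_force: [1.0, 0.6, -0.6]
opening: 0.999
finger_force: 0.0
```

In the tool's units: -100 mm is -0.2, -60 mm is -0.12.

Emit:
send_rows:
  rows: "0 0 0 0 0 -0.12 1;0 0 0 0 0 -0.2 1;0 0 0 0 0 -0.2 1;0 0 0 0 0 -0.2 1"

```text
time: 8.2
eef_pos: [0.5352, -0.3968, 0.2753]
tcp_rot: [0.987, 0.158, -0.0, -0.0]
contact_force: [0.1, 0.0, -0.2]
opening: 1.002
finger_force: 0.0
```

```bash
python3 g.py .447 .018 .26 1.67
python3 - <<'E'
from m import *
for n in P:
    m=cv2.inRange(H[n],(6,110,50),(20,255,255)); u=px(P[n],[.535,-.396,.02]); c=np.zeros_like(m);cv2.circle(c,tuple(int(a) for a in u),16,255,-1); ys,xs=np.nonzero(m&c); print(n,u,len(xs))
    if len(xs): k=cv2.moments(cv2.convexHull(np.c_[xs,ys].astype(np.int32))); print(ray(P[n],k["m10"]/k["m00"],k["m01"]/k["m00"],.017))
save(P["scene"],"rel")
a=cv2.imread("pics/rel.png"); cv2.imwrite("pics/rel1.png",cv2.resize(a[200:330,60:260],None,fx=3,fy=3))
E
```

```text
shift mm [  45.3683 -421.6414   15.431 ]
turn [ -0.0279  -0.0073 -77.5323]
scene [124.9253 284.1951] 294
[ 0.5351 -0.3985  0.017 ]
top [406.7546 203.9055] 146
[ 0.5379 -0.3958  0.017 ]
```

View pics/rel1.png

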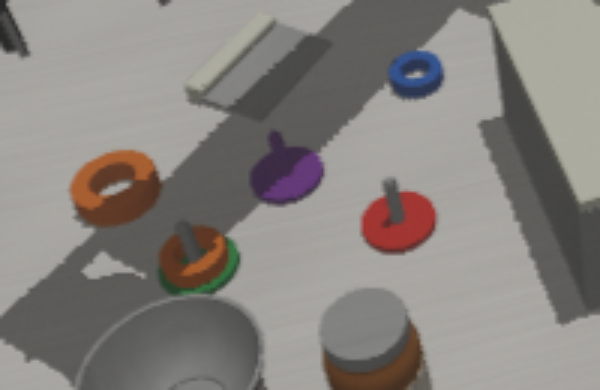

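The ring lies flat on the green foot around the pin at (193,255) in the crop, the red post is empty, and nothing else has moved. Next is the handle.

In the tool's units: -422 mm is -0.844, -255 mm is -0.51, -77.5 degrees is -0.8611.

Emit:
send_rows:
  rows: "0 0 -0.1 0.01 -0.1 0 1;0 0 -0.2 0.02 -0.2 0 1;0 0 -0.3111 0.032 -0.3 0 1;0 0 -0.4222 0.044 -0.4 0 1;0 0 -0.5333 0.056 -0.51 0 1;0 0 -0.6444 0.068 -0.62 0 1;0 0 -0.7556 0.08 -0.73 0 1;0 0 -0.8611 0.09 -0.844 0.03 1"

```text
time: 9.3
eef_pos: [0.4463, 0.0194, 0.2598]
tcp_rot: [0.67, 0.743, 0.0, 0.0]
contact_force: [1.4, 0.5, -0.5]
opening: 1.002
finger_force: 0.0
```

Emit:
send_rows:
  rows: "0 0 0 0 0 0 1;0 0 0 0 0 0 1"

```text
time: 9.55
eef_pos: [0.4467, 0.0177, 0.2595]
tcp_rot: [0.672, 0.741, -0.001, -0.001]
contact_force: [0.8, -1.2, 0.4]
opening: 1.001
finger_force: 0.0
```

```bash
python3 g.py .447 .018 .174 1.67
```

```text
shift mm [ 0.2729  0.5015 85.4828]
turn [-0.0956  0.0024 -0.0508]
```

In the tool's units: 86 mm is 0.172, 75 mm is 0.15.

Emit:
send_rows:
  rows: "0 0 0 0 0 0.06 1;0 0 0 0 0 0.11 1;0 0 0 0 0 0.15 1;0 0 0 0 0 0.172 1;0 0 0 0 0 0.172 1;0 0 0 0 0 0.172 1"

```text
time: 10.3
eef_pos: [0.4476, 0.0173, 0.1753]
tcp_rot: [0.672, 0.741, 0.0, 0.001]
contact_force: [-0.1, -0.7, 0.2]
opening: 0.998
finger_force: 0.0
```

Emit:
send_rows:
  rows: "0 0 0 0 0 0 0.2;0 0 0 0 0 0 -0.4;0 0 0 0 0 0 -1;0 0 0 0 0 0 -1;0 0 0 0 0 0 -1;0 0 0 0 0 0 -1;0 0 0 0 0 0 -1"
  grip_force: 40

```text
time: 11.18
eef_pos: [0.4483, 0.018, 0.1748]
tcp_rot: [0.672, 0.741, 0.002, 0.001]
contact_force: [5.2, 0.3, -1.7]
opening: 0.144
finger_force: 38.9
```

In the tool's units: -120 mm is -0.24, -107 mm is -0.214.

Emit:
send_rows:
  rows: "0 0 0 0 0.008 -0.034 -1;0 0 0 0 0.02 -0.068 -1;0 0 0 0 0.034 -0.1 -1;0 0 0 0 0.05 -0.13 -1;0 0 0 0 0.069 -0.16 -1;0 0 0 0 0.09 -0.188 -1;0 0 0 0 0.114 -0.214 -1;0 0 0 0 0.14 -0.24 -1"

```text
time: 12.18
eef_pos: [0.5136, 0.0236, 0.2947]
tcp_rot: [0.671, 0.741, -0.006, -0.004]
contact_force: [-10.5, -5.8, -2.1]
opening: 0.145
finger_force: 38.9
```

Emit:
send_rows:
  rows: "0 0 0 0 0 0 -1;0 0 0 0 0 0 -1;0 0 0 0 0 0 -1;0 0 0 0 0 0 -1"

```text
time: 12.68
eef_pos: [0.5142, 0.0236, 0.2954]
tcp_rot: [0.671, 0.741, -0.004, -0.002]
contact_force: [-11.1, -6.0, 0.7]
opening: 0.145
finger_force: 39.9
```

View pics/op1.png

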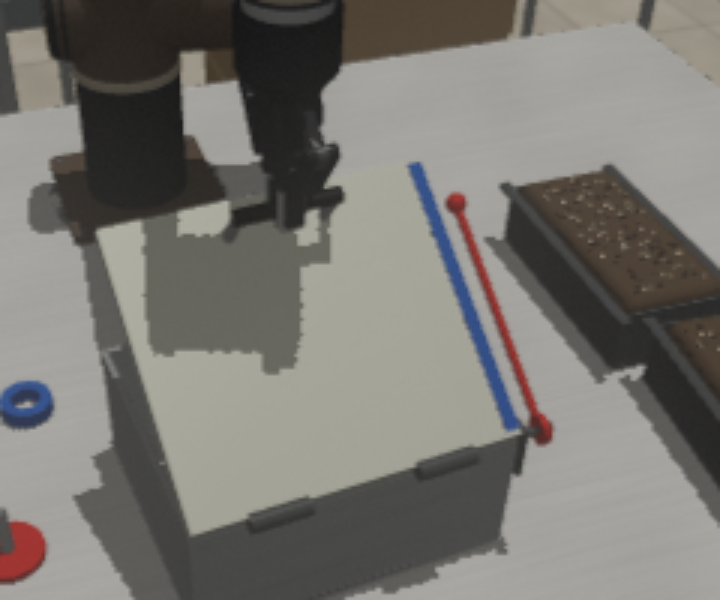

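The lid is up: its blue stripe runs from (416,168) to (512,425) in the scene crop, beside the rod from (456,203) to (541,430). In the top crop the stripe's front end is at about (180,325) and the pointer ball is at (149,296). I'll compare the two angles numerically.

```bash
cat > c.py <<'E'
from m import *
hx=np.array([.995,.0998,0]); hy=np.array([-.0998,.995,0]); h0=np.array([.661,.0385,.126])
def lid(th,x,y,z): return h0+hx*(-x*np.cos(th)+z*np.sin(th))+hy*y+np.array([0,0,1])*(x*np.sin(th)+z*np.cos(th))
# stripe pixel line and rod line per camera
reg={"scene":(300,140,385,240),"top":(190,145,218,225)}
def line(n,lo,hi,s):
    x0,y0,x1,y1=reg[n]; m=cv2.inRange(H[n],(lo,s,40),(hi,255,255))[y0:y1,x0:x1]; ys,xs=np.nonzero(m); return np.c_[xs+x0,ys+y0]
obs={n:(line(n,100,130,110),line(n,0,8,110)) for n in P}
# fit angles and small offsets by projected centre + ends of blue (y=.14-.006 approx) and rod
def ends(p):
    c=p.mean(0); d=np.linalg.svd(p-c,full_matrices=False)[2][0]; d*=np.sign(d[1]); t=(p-c)@d; return c+d*t.min(),c+d*t.max(),np.degrees(np.arctan2(d[0],d[1]))
for n in P:
    for k,nm in enumerate(("stripe","rod")):
        print(n,nm,len(obs[n][k]),*ends(obs[n][k]))
        for th in(.55,.6,.65,.7):
            if k==0: a,b=lid(th,.246,.134,.006),lid(th,0,.134,.006)
            else: a,b=lid(th,.209,.158,0),lid(th,-.006,.158,0)
            a,b=px(P[n],a),px(P[n],b); d=b-a; print("   ",th,a.round(1),b.round(1),np.degrees(np.arctan2(d[0],d[1])).round(2))
E
python3 c.py
```

```text
scene stripe 327 [327.7228 144.477 ] [360.4811 232.1938] 20.478398828905195
    0.55 [323.7 144.7] [361.6 233.7] 23.05
    0.6 [325.3 142.5] [361.6 233.8] 21.69
    0.65 [327.  140.4] [361.7 233.9] 20.33
    0.7 [328.9 138.6] [361.7 234. ] 18.98
scene rod 244 [340.6155 154.7663] [371.5313 236.178 ] 20.79407301685777
    0.55 [336.6 156.4] [370.  233.9] 23.33
    0.6 [338.1 154.6] [370.  233.9] 21.92
    0.65 [339.6 152.9] [369.9 234. ] 20.51
    0.7 [341.3 151.3] [369.9 234. ] 19.1
top stripe 202 [211.3779 157.9804] [209.5208 217.0478] -1.8008020066661203
    0.55 [210.9 226.5] [210.6 157. ] -179.8
    0.6 [210. 223.] [210.6 156.9] 179.46
    0.65 [209.1 219.1] [210.6 156.9] 178.61
    0.7 [208.2 215.1] [210.6 156.8] 177.64
top rod 142 [202.3446 155.0206] [199.0001 211.0597] -3.4154826047679054
    0.55 [201.3 217.3] [202.3 158.1] 179.04
    0.6 [200.5 214.4] [202.3 158.2] 178.16
    0.65 [199.7 211.3] [202.3 158.3] 177.16
    0.7 [198.9 208. ] [202.3 158.4] 176.02
```

The stripe and the rod agree in angle, about 0.65 rad against 0.64 to 0.65 rad. I'll hold a moment longer, then hand in.

Emit:
send_rows:
  rows: "0 0 0 0 0 0 -1;0 0 0 0 0 0 -1;0 0 0 0 0 0 -1;0 0 0 0 0 0 -1;0 0 0 0 0 0 -1;0 0 0 0 0 0 -1"

```text
time: 13.72
eef_pos: [0.5142, 0.0236, 0.2954]
tcp_rot: [0.671, 0.741, -0.004, -0.002]
contact_force: [-11.0, -5.7, 0.8]
opening: 0.147
finger_force: 39.9
```

```bash
python3 -c "
from plant import ctrl
print(ctrl.sign_off())"
```

```text
the job is handed in; nothing more can be done
None
```

The job is handed in, no verdict returned: the orange ring is flat on the green-footed post, and the gripper is still holding the lid at about 0.65 rad, within roughly 0.02 rad of the red pointer by camera measurement.

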